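# Clamp the re-glued tea box

### The job

The beech tea box in the ratchet clamp has just been re-glued: pull the snapped-in stop key up out of the clamp and leave it in the steel tray, then pump the clamp's trigger, never pushing the rod or its foot by hand, until the sprung foot has pushed the box against the far jaw. Squeeze on until the foot's spring is about half pushed in, never all the way, so that the joint is pressed but the box not crushed, and finish while still squeezing the trigger: do not let go. Leave the teapot, cup and sugar bowl alone.

Things in the scene. Friction and masses are not known exactly. Their poses are not given: they have to be found in the camera images.
- clamp: Caulk-gun style ratchet clamp on a wooden board (x -45..45, y -120..105, 18 mm thick), fixed. Origin at table height under the rod; z up; the toothed rod lies along y at z = 46 mm and advances to +y; handle and trigger stick out side by side to -x. Dark housing x -22..22, y -115..-55, top z 74 mm. Stop socket at x 0, y -5, top z 31 mm.
- handle (a point): Centre of the grip part of the fixed black handle bar, a straight bar along clamp x: clamp x -125..-20, y -113..-97, z 28..64 mm, with only the table beneath. This point is at clamp (-105, -105, 46) mm, beside the trigger's grip.
- far_jaw (a point): Centre of the fixed far jaw's face, at clamp (0, 80, 46) mm, facing clamp -y; the jaw is an upright dark plate 80 mm wide, top at 75 mm.
- trigger: Black trigger lever, hinged on a vertical pin at clamp (-30, -62, 46) mm, its origin; at rest it lies along clamp -x and ends in an upright round grip of 16 mm diameter, 36 mm high, 75 mm from the pin.
- trigger_tip (a point): Axis of the trigger's round grip at mid height (46 mm above the table). At rest 43 mm from the handle bar's centre plane, toward clamp +y. Squeeze handle and grip together between the fingers from above: 59 mm over both at rest, 37 mm fully squeezed.
- trigger_swing (a joint): Trigger angle: 0 released, 0.3 rad fully squeezed (hard stop; the grip swings 22 mm toward the handle). A light spring returns it when let go. The grip needs about 7 N to move the rod freely, some 15 N when the foot presses well.
- jaw: The toothed steel rod, 12 mm thick, 150 mm long, with a 20 mm collar 22 mm behind the foot's face; it carries the foot. Origin on its axis: clamp (0, -30 mm + advance, 46 mm).
- advance (a joint): How far the toothed rod has advanced to clamp +y (m, 0 to 0.072; 0 to 0.014 at start). The drive pushes 31.7 mm per rad of trigger, in 4 mm teeth: a full squeeze and full release advances about 8 mm. On release a catch holds the rod; under load it may slip back up to 4 mm first. It cannot be drawn back, so too many strokes crush the box.
- foot: Round steel pressure foot, 26 mm diameter, 8 mm thick, on the front of the rod. Origin at the centre of its face: clamp y = -30 mm + advance - foot_push, at z = 46 mm.
- foot_push (a joint): How far the foot is pushed back into the rod against its spring (m): 0 free, 0.014 fully in (hard stop). The spring force is 4 N + 2.5 N per mm.
- stop_key: Grey stop key in the socket between foot and box, barring the foot. Origin: centre of the tongue's underside; z up: tongue 12 mm, then head 18 (clamp x) x 14 (clamp y) mm from z 12 to 81 mm. In place: origin at clamp (0, -5, 19) mm. Sprung balls hold it until pulled up with about 10 N; clear after 15 mm. Grip the head's top part across clamp x, above foot (top 59 mm) and box (top 64 mm).
- tea_box: Beech tea box 70 x 60 x 46 mm (clamp x, y, z), loose on the clamp's board. Origin at the centre of its underside. At start 2 to 12 mm short of the far jaw, which it must be pushed against.
- tray: Shallow open steel tray 170 x 140 x 18 mm (its x, y, z), wall and floor 4 mm, fixed on the table. Origin at the centre of its underside.
- teapot: White porcelain teapot, about 160 mm from handle to spout, 96 mm high; bystander. Origin at the centre of its underside.
- cup: White cup 80 mm wide, 58 mm high; bystander. Origin at the centre of its underside.
- sugar_bowl: White lidded sugar bowl 80 mm wide, 75 mm high; bystander. Origin at the centre of its underside.
Things that resemble listed ones, but are neither listed nor needed, are in the scene too. Several things have the shape of the stop_key; the one meant has the colours described above.

How it is judged:
By the outcome, as a careful person would: the job done as asked, in the order asked, and still so for the second after the job is handed in, while the arm keeps its last pose, push and grip.
It also fails if it takes over 67 s, if anything falls off the work surface, if the arm or the gripper's body presses on something with over 40 N, if the wrist force passes 120 N, or if a joint passes its speed limit or range.

### The arm

A 7-joint arm with a two-finger parallel gripper is mounted at the origin on the work surface. World frame = base frame: x ahead of the robot, y to its left, z up, the work surface at z = 0. Lengths are in m, angles in rad, forces in N, time in s.
With the tool pointing down it reaches from about 0.425 to 0.825 m from the base axis. Payload 3.6 kg.
Tool frame: the origin (TCP) lies on the front face of the gripper's body, between the roots of the fingers; the fingertips stand env.finger_overhang ahead of it and the grasp point (between the pads) lies 65 mm ahead of it (env.finger_overhang is the distance from the TCP to the fingertips, in m); z points along the fingers, y is the line along which they close (so a half turn about z gives the same grasp; the last joint's range is limited). The gripper opens to 93 mm and grips with 3 to 60 N. Pads are 15 mm wide; open, the fingers measure 128 mm over their backs; the gripper's body (75 mm by 188 mm) begins 65 mm behind the grasp point.
Start: joints at [-1.153, 0.615, -0.013, 1.423, 0.008, 1.103, -0.04], TCP at [0.279, 0.587, 0.303] pointing down, gripper open.
Joint ranges: [-3.12, 3.12], [-0.3, 2.06], [-1.34, 1.32], [0.26, 2.42], [-1.36, 4.5], [0.01, 1.98], [-2.84, 2.84]. Speed limits (rad/s): [2.79, 2.79, 3.14, 3.14, 3.14, 3.14, 3.14].

### API

Orientations are given as a rotation vector (axis times angle).
In Python, from cell import env, vision gives the robot as it stands. The module is installed in compiled form; this text tells all that it offers.
- The arm moves only by the shell command python3 -m creep 'ROWS' [FORCE]. ROWS is JSON, a list of rows, each an object with "angular": the turn, a rotation vector about the world's x, y, z in units of 6 degrees (1.0 is 6 degrees), a list of three; "translation": the shift along the world's x, y, z in units of 40 mm (1.0 is 40 mm), a list of three; "fingers": the closure, from 0 (fully open) to 1 (shut). In form: [{"angular": [wx, wy, wz], "translation": [dx, dy, dz], "fingers": fingers}, ...]. A call has 1 to 20 rows; each row shifts and turns the commanded pose from where the row before left it; what a row does not reach is not made up. A row lasts 1/12 s, in which the tool goes at most 41.7 mm and 7.16 degrees, less where a joint would pass 70% of its speed; a pose out of reach is approached as far as the arm can. A call is refused whole if a number of a shift passes 1 or a number of a turn 1, either way. A call with a gripper value outside its range is refused whole. The fingers move at their own pace and stop on an object; FORCE is the grip in N (left out, the last holds). Time passes only in rows, so rows that do not move let the fingers close. It gives the time, the measured TCP pose, the force, the opening and the grip force at its end, in the units of the state.
- env.get_obs(): the state, without advancing time (a new reading comes with each control period).
- vision.get_image(name): name is "side" or "top" or "wrist"; returns (picture, depth): 384x512x3 uint8, red, green, blue; 384x512 float32, m along the optical axis (not along the pixel's ray), 0 where there is no reading.
- vision.camera_model(name): a dict with "vertical_fov" (degrees; the focal length in pixels is half the picture's height over the tangent of half this angle, whatever the lens; pixels are square), "cx", "cy" (the principal point, pixels), "dist_coeffs" ([k1, k2, p1, p2, k3] as OpenCV has them; the pictures are not rectified), "T" (4x4, takes a point from camera to world coordinates); the wrist camera has in their place "hand_eye" (4x4, takes a point from camera to tool coordinates, whose origin is the TCP and whose axes are the flange's). Camera axes: x right, y up, looking along -z (the intrinsics and any distortion apply to the point x, -y, -z); pixel columns grow to the right and rows downward; lengths in m; the calibration is good to about 2 mm. A picture is of the moment at which its call begins: read the wrist's pose just before it. camera_model takes no time and is no camera call.
- env.sign_off(): hands the job in; it is judged then, once.
The state is a dict: "t": time; "q": joint angles; "qvel": joint speeds; "tau": joint torques, N m; "ee_pos": TCP position; "eef_rot": TCP orientation; "wrist_force": force on the tool from outside, world axes, zero at the start; "torque": the same for the moment, N m; "opening": opening from 0.0 (shut) to 1.0 (fully open); "finger_force": force on a finger pad.
Only numpy, scipy, OpenCV 4.12 (cv2) and the standard library are available. Lean on these libraries where they do the work, as an engineer would, in place of code of your own. Each camera call takes 0.05 s, during which the arm holds its last target. There are 200 camera calls.

## Working session

There is one attempt and no reset: what is moved stays moved. The work goes in short steps, Python scripts to look and compute and a shell command to move; the robot and the scene stay as the last step left them, time stands still between calls to the robot, and variables do not carry over. Pictures are saved under pics/ and viewed, at most 10 in all, crops included, and the job is handed in when it is done.

```bash
mkdir -p pics
cat > h.py <<'E'
import numpy as np, cv2
from cell import env, vision
from scipy.spatial.transform import Rotation as R
def grab(name):
    o=env.get_obs(); im,d=vision.get_image(name); m=vision.camera_model(name)
    if "T" in m: T=np.array(m["T"])
    else:
        W=np.eye(4); W[:3,:3]=R.from_rotvec(o["eef_rot"]).as_matrix(); W[:3,3]=o["ee_pos"]; T=W@np.array(m["hand_eye"])
    f=192/np.tan(np.radians(m["vertical_fov"])/2)
    return dict(im=im,d=d,T=T,K=np.array([[f,0,m["cx"]],[0,f,m["cy"]],[0,0,1.]]),D=np.array(m["dist_coeffs"],float))
def rays(g,uv):
    p=cv2.undistortPoints(np.array(uv,float).reshape(-1,1,2),g["K"],g["D"]).reshape(-1,2)
    return np.c_[p[:,0],-p[:,1],-np.ones(len(p))]@g["T"][:3,:3].T
def onplane(g,uv,z):
    r=rays(g,uv); c=g["T"][:3,3]; return c+r*((z-c[2])/r[:,2])[:,None]
def cloud(g):
    v,u=np.mgrid[:384,:512]; uv=np.c_[u.ravel(),v.ravel()]
    P=g["T"][:3,3]+rays(g,uv)*g["d"].ravel()[:,None]; P[g["d"].ravel()==0]=np.nan
    return P.reshape(384,512,3)
def project(g,P):
    Q=(np.atleast_2d(P)-g["T"][:3,3])@g["T"][:3,:3]; Q=Q*[1,-1,-1]
    return cv2.projectPoints(Q,np.zeros(3),np.zeros(3),g["K"],g["D"])[0].reshape(-1,2)
E
python3 - <<'E'
from h import *
for n in ("top","side"):
    g=grab(n); np.savez("pics/%s.npz"%n,**g); cv2.imwrite("pics/%s0.png"%n,cv2.resize(g["im"][:,:,::-1],(800,600),interpolation=cv2.INTER_CUBIC)); print(n,g["T"].round(3),g["K"].round(1),g["D"])
print(env.get_obs(),env.finger_overhang)
E
```

```text
top [[ 0.018  0.991 -0.13   0.448]
 [-1.     0.02   0.013  0.006]
 [ 0.016  0.13   0.991  1.074]
 [ 0.     0.     0.     1.   ]] [[391.3   0.  248.2]
 [  0.  391.3 192. ]
 [  0.    0.    1. ]] [-0.1186609  0.         0.         0.         0.       ]
side [[ 0.997  0.026 -0.071  0.522]
 [-0.074  0.565 -0.822 -0.76 ]
 [ 0.019  0.825  0.565  0.58 ]
 [ 0.     0.     0.     1.   ]] [[357.4   0.  252. ]
 [  0.  357.4 192.5]
 [  0.    0.    1. ]] [-0.05956764  0.          0.          0.          0.        ]
{'t': 0.1, 'q': array([-1.15351905,  0.61583064, -0.01262094,  1.42473353,  0.00811637,
        1.10339742, -0.04042824]), 'qvel': array([-0.00084469, -0.002068  ,  0.00063839, -0.00253911,  0.00012131,
       -0.00228942,  0.00033716]), 'tau': array([ 1.02532525e-03, -4.60040331e+01,  2.09823330e-01, -1.66244102e+01,
       -6.11650664e-02,  1.69061800e-02,  8.61989452e-05]), 'ee_pos': array([0.2788465 , 0.58657699, 0.3016932 ]), 'eef_rot': array([-0.69119989, -3.06412793,  0.00356566]), 'wrist_force': array([ 0.11486551, -0.03134779, -0.39369737]), 'torque': array([-0.02618446, -0.06001037, -0.00214303]), 'finger_force': 0.0, 'opening': 1.0004973549239176} 0.0841
```

View pics/top0.png

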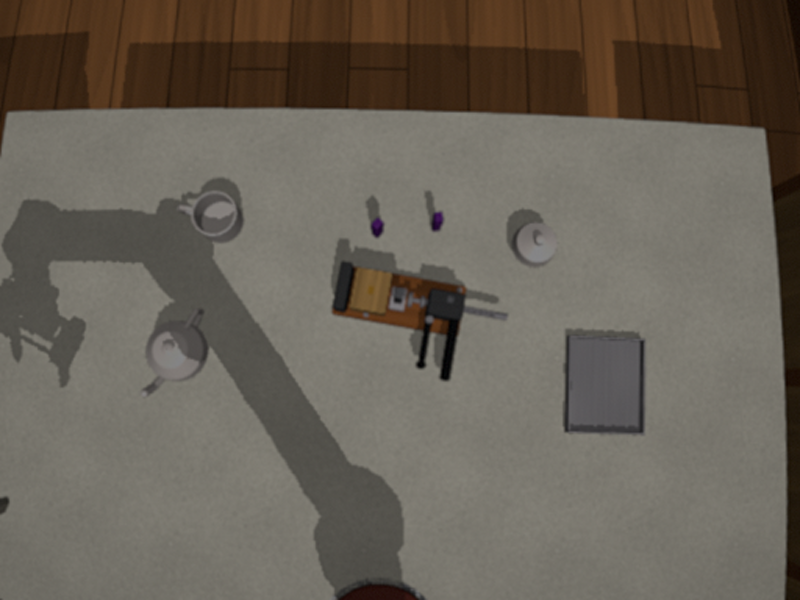

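View pics/side0.png

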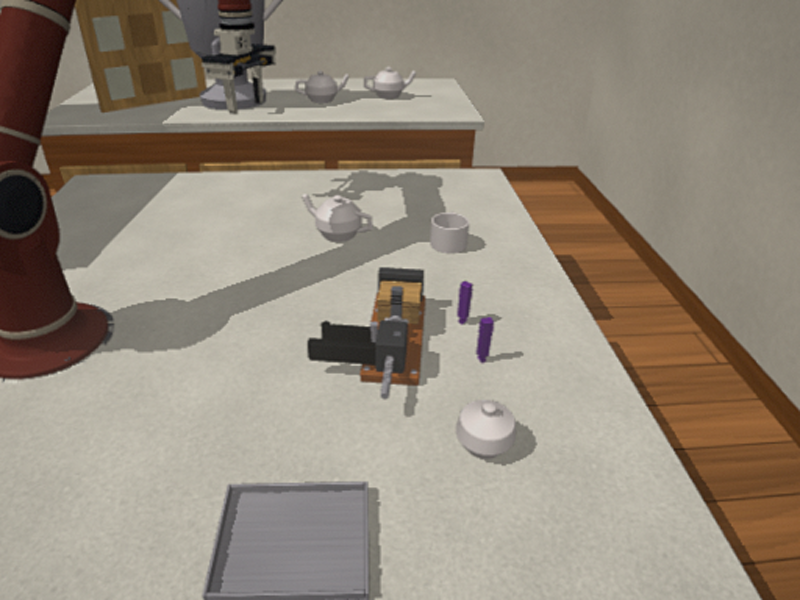

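The top view (800x600) shows the clamp with the grey key at about (400,297). Key-shaped candidates:
- Grey key at (400,297), between the box and the housing.
- Purple one at (377,227).
- Purple one at (437,220).

I choose the grey one. Teapot (177,348), cup (215,213), bowl (536,243), tray (605,383). Next I measure them and check the choice in a crop.

Run:
```python
from h import *
g=dict(np.load("pics/top.npz")); P=cloud(g); im=g["im"]
hsv=cv2.cvtColor(im,cv2.COLOR_RGB2HSV)
x,y,z=P[...,0],P[...,1],P[...,2]
roi=np.zeros((384,512),bool); roi[160:250,205:330]=1
def rect(name,m,zp):
    n,l,s,c=cv2.connectedComponentsWithStats(m.astype(np.uint8))
    for i in range(1,n):
        if s[i,4]<12: continue
        v,u=np.where(l==i); p=onplane(g,np.c_[u,v],zp)[:,:2]*1000
        r=cv2.minAreaRect(p.astype(np.float32)); print(name,s[i,4],c[i].round(1),"cen",np.round(r[0],1),"size",np.round(r[1],1),"ang",round(r[2],2),"z",np.nanmedian(z[l==i]).round(3))
dark=(im.max(2)<50)
rect("high75",roi&(z>.068)&(z<.082),.074)
rect("key",roi&(z>.088),.1)
rect("bars",roi&(z>.035)&(z<.07)&(im.max(2)<60),.064)
rect("box",roi&(z>.055)&(z<.069)&(hsv[...,1]>80),.064)
rect("board",roi&(z>.012)&(z<.026)&(hsv[...,1]>80),.018)
t=np.zeros_like(roi); t[200:285,350:425]=1
rect("tray",t&(z>.012)&(z<.026),.018)
s=dict(np.load("pics/side.npz"))
a=cv2.resize(im[160:250,205:330,::-1],(500,360),interpolation=cv2.INTER_CUBIC)
b=cv2.resize(s["im"][160:250,190:330,::-1],(560,360),interpolation=cv2.INTER_CUBIC)
cv2.imwrite("pics/crop.png",cv2.resize(cv2.convertScaleAbs(np.hstack([a,b]),alpha=1.6),(800,272)))
```

```text
high75 238 [219.  181.8] cen [605.1  67.9] size [21.9 79.9] ang 81.18 z 0.075
high75 384 [285.3 193.7] cen [ 577.  -103.4] size [60.  44.1] ang 80.76 z 0.074
high75 14 [274.9 203.4] cen [551.9 -76.3] size [9.2 8.1] ang 64.38 z 0.071
key 43 [255.3 186.9] cen [589.5 -24.6] size [13.8 19. ] ang 79.75 z 0.1
bars 61 [222.3 186.1] cen [597.4  59.8] size [21.2 75.4] ang 66.15 z 0.06
bars 287 [286. 219.] cen [ 525.5 -105.9] size [140.8  53.5] ang 14.02 z 0.063
bars 122 [271.  220.7] cen [508.8 -67.8] size [11.  78.3] ang 81.17 z 0.061
box 602 [237.1 185.3] cen [598.3  21.8] size [60.3 69.8] ang 80.81 z 0.064
box 15 [288.4 208.1] cen [ 539.5 -111.5] size [ 7.2 23.4] ang 68.6 z 0.063
box 18 [292.  209.8] cen [ 537.2 -122.2] size [ 5.8 23.8] ang 68.57 z 0.064
box 14 [273.9 209.1] cen [537.5 -73.8] size [10.2 13.3] ang 79.29 z 0.061
box 13 [286.  221.8] cen [ 505.9 -106.6] size [ 2.6 29. ] ang 80.95 z 0.062
board 12 [226.8 175.2] cen [631.4  51.7] size [ 2.7 25.5] ang 82.14 z 0.019
board 335 [268.9 182.2] cen [612.5 -75.7] size [131.4  39.3] ang 87.96 z 0.019
board 459 [250.4 201.4] cen [576.5   5.2] size [160.3  55.4] ang 79.81 z 0.018
board 91 [281.2 208.1] cen [544.6 -98.1] size [27.7 24.2] ang 79.08 z 0.018
tray 398 [388.4 247.1] cen [ 445.3 -393.1] size [144.2 170.4] ang 88.06 z 0.018
```

View pics/crop.png

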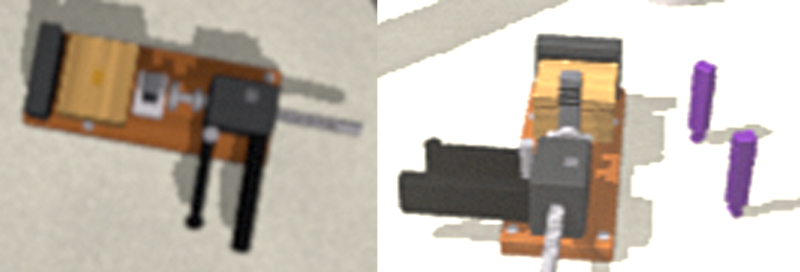

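The grey key sits in the clamp socket (crop at 150,93), and the purple lookalikes are outside the clamp. The clamp origin is about (590.6,-19.5) mm with yaw -9.2°. I move above the key with the turn, then look with the wrist camera.

```bash
python3 -m creep '[{"angular":[0,0,-0.683],"translation":[0.43,-0.85,0],"fingers":0},{"angular":[0,0,-0.683],"translation":[0.43,-0.85,0],"fingers":0},{"angular":[0,0,-0.683],"translation":[0.43,-0.85,0],"fingers":0},{"angular":[0,0,-0.683],"translation":[0.43,-0.85,0],"fingers":0},{"angular":[0,0,-0.683],"translation":[0.43,-0.85,0],"fingers":0},{"angular":[0,0,-0.683],"translation":[0.43,-0.85,0],"fingers":0},{"angular":[0,0,-0.683],"translation":[0.43,-0.85,0],"fingers":0},{"angular":[0,0,-0.683],"translation":[0.43,-0.85,0],"fingers":0},{"angular":[0,0,-0.683],"translation":[0.43,-0.85,0],"fingers":0},{"angular":[0,0,-0.683],"translation":[0.43,-0.85,0],"fingers":0},{"angular":[0,0,-0.683],"translation":[0.43,-0.85,0],"fingers":0},{"angular":[0,0,-0.683],"translation":[0.43,-0.85,0],"fingers":0},{"angular":[0,0,-0.683],"translation":[0.43,-0.85,0],"fingers":0},{"angular":[0,0,-0.683],"translation":[0.43,-0.85,0],"fingers":0},{"angular":[0,0,-0.683],"translation":[0.43,-0.85,0],"fingers":0},{"angular":[0,0,-0.683],"translation":[0.43,-0.85,0],"fingers":0},{"angular":[0,0,-0.683],"translation":[0.43,-0.85,0],"fingers":0},{"angular":[0,0,-0.683],"translation":[0.43,-0.85,0],"fingers":0},{"angular":[0,0,0],"translation":[0,0,0],"fingers":0},{"angular":[0,0,0],"translation":[0,0,0],"fingers":0}]' 20
cat > look.py <<'E'
import sys
from h import *
n,f=sys.argv[1:3]
g=grab(n); np.savez("pics/%s.npz"%f,**g); cv2.imwrite("pics/%s.png"%f,cv2.convertScaleAbs(g["im"][:,:,::-1],alpha=1.4))
o=env.get_obs(); print(o["t"],o["ee_pos"].round(4),R.from_rotvec(o["eef_rot"]).as_matrix().round(3).tolist(),o["q"].round(2))
E
python3 look.py wrist w1
python3 - <<'E'
from h import *
g=dict(np.load("pics/w1.npz"))
c,s=np.cos(np.radians(-9.2)),np.sin(np.radians(-9.2));
def W(p): return [.5906+(c*p[0]-s*p[1])/1e3,-.0195+(s*p[0]+c*p[1])/1e3,p[2]/1e3]
for p in [(0,-5,100),(0,-85,74),(0,80,75),(-67,0,64)]: print(p,project(g,W(p)).round(0))
E
```

```text
t: 1.77
ee_pos: [0.5887, -0.028, 0.3021]
eef_rot: [2.397, 2.03, -0.003]
wrist_force: [-0.5, 0.9, 0.1]
opening: 1.0
finger_force: 0.0
1.8167 [ 0.5884 -0.0252  0.302 ] [[0.161, 0.987, -0.002], [0.987, -0.161, 0.001], [0.0, -0.002, -1.0]] [-0.23  0.54  0.39  1.62 -0.23  1.03  0.06]
(0, -5, 100) [[252. 183.]]
(0, -85, 74) [[252. 241.]]
(0, 80, 75) [[252.  98.]]
(-67, 0, 64) [[194. 171.]]
```

View pics/w1.png

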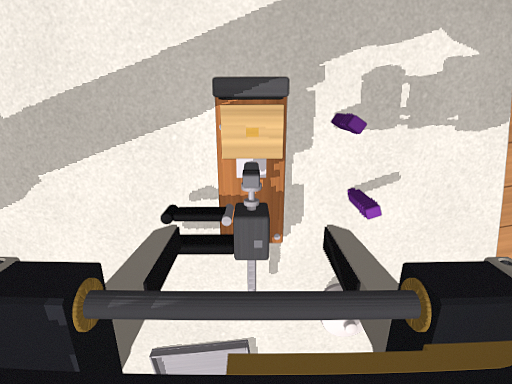

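The wrist view shows the clamp upright, with the key's head at (252,170), the housing at (252,230), the trigger grip at (170,215) and the handle to its right. I refine from this depth image.

Run:
```python
from h import *
g=dict(np.load("pics/w1.npz")); P=cloud(g); x,y,z=np.moveaxis(P,2,0); im=g["im"]; hsv=cv2.cvtColor(im,cv2.COLOR_RGB2HSV)
roi=np.zeros((384,512),bool); roi[70:262,155:300]=1; roi[225:,:225]&=True
def rect(name,m,zp):
    n,l,s,c=cv2.connectedComponentsWithStats(m.astype(np.uint8))
    for i in range(1,n):
        if s[i,4]<30: continue
        v,u=np.where(l==i); p=onplane(g,np.c_[u,v],zp)[:,:2]*1000
        r=cv2.minAreaRect(p.astype(np.float32)); print(name,s[i,4],c[i].round(0),"cen",np.round(r[0],1),"size",np.round(r[1],1),"ang",round(r[2],2),"z",np.nanmedian(z[l==i]).round(4))
rect("high75",roi&(z>.070)&(z<.079),.0745)
rect("key",roi&(z>.095)&(z<.11),.1)
rect("grip",roi&(z>.058)&(z<.07)&(hsv[...,1]<80)&(x<.56),.064)
rect("box",roi&(z>.06)&(z<.069)&(hsv[...,1]>80),.064)
```

```text
high75 1551 [251.  86.] cen [604.1  70.8] size [19.6 79.7] ang 80.66 z 0.0743
high75 1538 [251. 238.] cen [576.3 -99.6] size [57.5 43.4] ang 80.53 z 0.0736
key 233 [251. 181.] cen [589.  -22.9] size [14.  16.7] ang 80.5 z 0.0995
grip 534 [196. 218.] cen [512.5 -67.6] size [15.9 87.2] ang 79.59 z 0.061
grip 551 [206. 248.] cen [ 516.1 -109.2] size [17.1 71.6] ang 80.71 z 0.0629
box 3351 [252. 131.] cen [597.8  23.8] size [59.2 69.8] ang 80.57 z 0.0637
```

```bash
python3 -m creep '[{"angular":[0,0,0],"translation":[0.02,0.03,-0.62],"fingers":0},{"angular":[0,0,0],"translation":[0,0,-0.62],"fingers":0},{"angular":[0,0,0],"translation":[0,0,-0.62],"fingers":0},{"angular":[0,0,0],"translation":[0,0,-0.62],"fingers":0},{"angular":[0,0,0],"translation":[0,0,-0.62],"fingers":0},{"angular":[0,0,0],"translation":[0,0,-0.62],"fingers":0},{"angular":[0,0,0],"translation":[0,0,0],"fingers":0},{"angular":[0,0,0],"translation":[0,0,0],"fingers":0.3},{"angular":[0,0,0],"translation":[0,0,0],"fingers":0.6},{"angular":[0,0,0],"translation":[0,0,0],"fingers":1},{"angular":[0,0,0],"translation":[0,0,0],"fingers":1},{"angular":[0,0,0],"translation":[0,0,0],"fingers":1},{"angular":[0,0,0],"translation":[0,0,0],"fingers":1},{"angular":[0,0,0],"translation":[0,0,0],"fingers":1},{"angular":[0,0,0],"translation":[0,0,0],"fingers":1},{"angular":[0,0,0],"translation":[0,0,0],"fingers":1}]' 40
```

```text
t: 3.15
ee_pos: [0.5895, -0.0238, 0.154]
eef_rot: [-2.392, -2.036, -0.0]
wrist_force: [-0.9, 0.2, -0.8]
opening: 0.406
finger_force: 0.0
```

```bash
python3 -m creep '[{"angular":[0,0,0],"translation":[0,0,0],"fingers":1},{"angular":[0,0,0],"translation":[0,0,0],"fingers":1},{"angular":[0,0,0],"translation":[0,0,0],"fingers":1},{"angular":[0,0,0],"translation":[0,0,0],"fingers":1},{"angular":[0,0,0],"translation":[0,0,0],"fingers":1},{"angular":[0,0,0],"translation":[0,0,0],"fingers":1}]'
```

```text
t: 3.65
ee_pos: [0.5893, -0.0238, 0.1538]
eef_rot: [-2.392, -2.036, 0.001]
wrist_force: [-0.3, 0.8, -0.8]
opening: 0.188
finger_force: 40.0
```

```bash
python3 -m creep '[{"angular":[0,0,0],"translation":[0,0,0.08],"fingers":1},{"angular":[0,0,0],"translation":[0,0,0.08],"fingers":1},{"angular":[0,0,0],"translation":[0,0,0.1],"fingers":1},{"angular":[0,0,0],"translation":[0,0,0.1],"fingers":1},{"angular":[0,0,0],"translation":[0,0,0.15],"fingers":1},{"angular":[0,0,0],"translation":[0,0,0.2],"fingers":1},{"angular":[0,0,0],"translation":[0,0,0.3],"fingers":1},{"angular":[0,0,0],"translation":[0,0,0.4],"fingers":1},{"angular":[0,0,0],"translation":[0,0,0.4],"fingers":1},{"angular":[0,0,0],"translation":[0,0,0.4],"fingers":1},{"angular":[0,0,0],"translation":[0,0,0.4],"fingers":1},{"angular":[0,0,0],"translation":[0,0,0.3],"fingers":1},{"angular":[0,0,0],"translation":[0,0,0],"fingers":1}]'; python3 look.py side s1
python3 - <<'E'
import cv2
i=cv2.imread("pics/s1.png"); cv2.imwrite("pics/s1c.png",cv2.resize(i[60:280,130:390],(780,660))[:600])
E
```

```text
t: 4.73
ee_pos: [0.5909, -0.0243, 0.2742]
eef_rot: [2.389, 2.033, 0.008]
wrist_force: [0.8, -0.7, 0.7]
opening: 0.192
finger_force: 40.0
4.7833 [ 0.5902 -0.024   0.2725] [[0.16, 0.987, 0.004], [0.987, -0.16, 0.0], [0.001, 0.004, -1.0]] [-0.23  0.57  0.38  1.65 -0.25  0.96  0.07]
```

View pics/s1c.png

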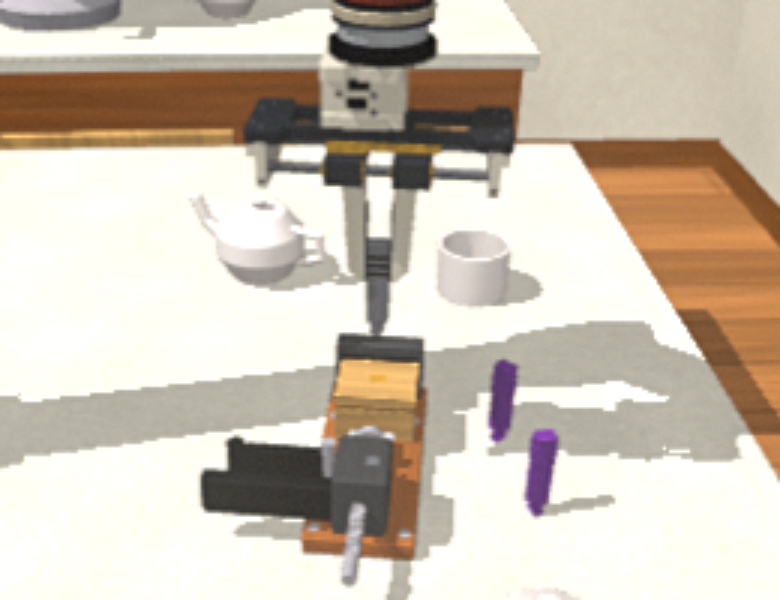

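The side view shows the key in the fingers (crop at 378,285), well clear of the clamp. I carry it to the tray tilted 48°, so that it lies down when released.

```bash
python3 -m creep '[{"angular":[0.658,-0.107,0],"translation":[-0.32,-0.885,0],"fingers":1},{"angular":[0.658,-0.107,0],"translation":[-0.32,-0.885,0],"fingers":1},{"angular":[0.658,-0.107,0],"translation":[-0.32,-0.885,0],"fingers":1},{"angular":[0.658,-0.107,0],"translation":[-0.32,-0.885,0],"fingers":1},{"angular":[0.658,-0.107,0],"translation":[-0.32,-0.885,0],"fingers":1},{"angular":[0.658,-0.107,0],"translation":[-0.32,-0.885,0],"fingers":1},{"angular":[0.658,-0.107,0],"translation":[-0.32,-0.885,0],"fingers":1},{"angular":[0.658,-0.107,0],"translation":[-0.32,-0.885,0],"fingers":1},{"angular":[0.658,-0.107,0],"translation":[-0.32,-0.885,0],"fingers":1},{"angular":[0.658,-0.107,0],"translation":[-0.32,-0.885,0],"fingers":1},{"angular":[0.658,-0.107,0],"translation":[-0.32,-0.885,0],"fingers":1},{"angular":[0.658,-0.107,0],"translation":[-0.32,-0.885,0],"fingers":1},{"angular":[0,0,0],"translation":[0,0,0],"fingers":1},{"angular":[0,0,0],"translation":[0,0,0],"fingers":1},{"angular":[0,0,0],"translation":[0,0,0],"fingers":1}]'; python3 -c "
from h import *
o=env.get_obs();print(o['q'].round(2)); A=R.from_rotvec(o['eef_rot']).as_matrix();print(A.round(3)); print('keybottom',o['ee_pos']+.1348*A[:,2])"
```

```text
t: 6.03
ee_pos: [0.4359, -0.4483, 0.2693]
eef_rot: [-1.88, -1.599, -0.839]
wrist_force: [0.8, -0.2, -0.0]
opening: 0.189
finger_force: 40.0
[ 0.9   0.87  0.13  1.23 -0.62  1.74  0.97]
[[ 0.107  0.987  0.119]
 [ 0.659 -0.16   0.735]
 [ 0.744 -0.    -0.668]]
keybottom [ 0.45202647 -0.3492395   0.17934074]
```

```bash
python3 -m creep '[{"angular":[0,0,0],"translation":[0,0,-0.6],"fingers":1},{"angular":[0,0,0],"translation":[0,0,-0.6],"fingers":1},{"angular":[0,0,0],"translation":[0,0,-0.6],"fingers":1},{"angular":[0,0,0],"translation":[0,0,-0.6],"fingers":1},{"angular":[0,0,0],"translation":[0,0,-0.6],"fingers":1},{"angular":[0,0,0],"translation":[0,0,-0.6],"fingers":1},{"angular":[0,0,0],"translation":[0,0,-0.5],"fingers":1},{"angular":[0,0,0],"translation":[0,0,-0.08],"fingers":1},{"angular":[0,0,0],"translation":[0,0,0],"fingers":1}]'; python3 -c "
from h import *
o=env.get_obs();print(o['q'].round(2)); A=R.from_rotvec(o['eef_rot']).as_matrix();print(A[:,2].round(3)); print('keybottom',o['ee_pos']+.1348*A[:,2])"
```

```text
t: 6.78
ee_pos: [0.4371, -0.4463, 0.1029]
eef_rot: [-1.876, -1.601, -0.838]
wrist_force: [0.7, 0.3, 0.1]
opening: 0.191
finger_force: 40.0
[ 0.9   1.06  0.12  1.3  -0.63  1.51  1.12]
[ 0.117  0.736 -0.667]
keybottom [ 0.45281447 -0.34712975  0.01299349]
```

Release. I lift once the fingers are open.

```bash
python3 -m creep '[{"angular":[0,0,0],"translation":[0,0,0],"fingers":0.7},{"angular":[0,0,0],"translation":[0,0,0],"fingers":0.5},{"angular":[0,0,0],"translation":[0,0,0],"fingers":0.5},{"angular":[0,0,0],"translation":[0,0,0],"fingers":0.5},{"angular":[0,0,0],"translation":[0,0,0],"fingers":0.5},{"angular":[0,0,0],"translation":[0,-0.2,0.2],"fingers":0.5},{"angular":[0,0,0],"translation":[0,-0.3,0.4],"fingers":0.4},{"angular":[0,0,0],"translation":[0,-0.2,0.6],"fingers":0.4},{"angular":[0,0,0],"translation":[0,0,0.8],"fingers":0.4},{"angular":[0,0,0],"translation":[0,0,0.9],"fingers":0.4},{"angular":[0,0,0],"translation":[0,0,0.9],"fingers":0.4}]'; python3 look.py side s2
```

```text
t: 7.7
ee_pos: [0.4355, -0.4766, 0.2565]
eef_rot: [-1.881, -1.6, -0.838]
wrist_force: [0.4, -0.9, 0.5]
opening: 0.599
finger_force: 0.0
7.75 [ 0.437  -0.4781  0.2652] [[0.099, 0.987, 0.125], [0.667, -0.159, 0.728], [0.738, 0.011, -0.674]] [ 0.92  0.91  0.13  1.14 -0.61  1.78  0.98]
```

View pics/s2.png

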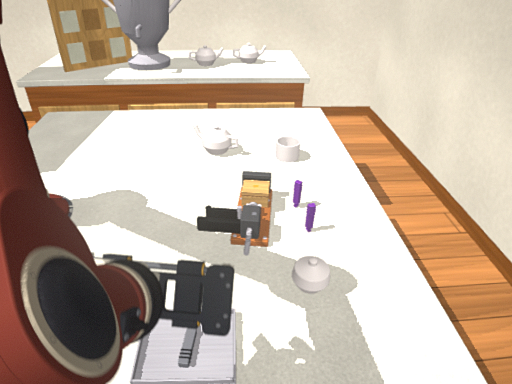

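The key lies in the tray at (190,345). Now I go above the handle and trigger, untilting and then yawing -90°.

```bash
python3 -m creep '[{"angular":[-0.658,0.107,0],"translation":[0.07,0.8,0],"fingers":0},{"angular":[-0.658,0.107,0],"translation":[0.07,0.8,0],"fingers":0},{"angular":[-0.658,0.107,0],"translation":[0.07,0.8,0],"fingers":0},{"angular":[-0.658,0.107,0],"translation":[0.07,0.8,0],"fingers":0},{"angular":[-0.658,0.107,0],"translation":[0.07,0.8,0],"fingers":0},{"angular":[-0.658,0.107,0],"translation":[0.07,0.8,0],"fingers":0},{"angular":[-0.658,0.107,0],"translation":[0.07,0.8,0],"fingers":0},{"angular":[-0.658,0.107,0],"translation":[0.07,0.8,0],"fingers":0},{"angular":[-0.658,0.107,0],"translation":[0.07,0.8,0],"fingers":0},{"angular":[-0.658,0.107,0],"translation":[0.07,0.8,0],"fingers":0},{"angular":[-0.658,0.107,0],"translation":[0.07,0.8,0],"fingers":0},{"angular":[-0.658,0.107,0],"translation":[0.07,0.8,0],"fingers":0},{"angular":[0,0,-1],"translation":[0,0,0],"fingers":0},{"angular":[0,0,-1],"translation":[0,0,0],"fingers":0},{"angular":[0,0,-1],"translation":[0,0,0],"fingers":0},{"angular":[0,0,-1],"translation":[0,0,0],"fingers":0},{"angular":[0,0,-1],"translation":[0,0,0],"fingers":0}]' 30;  python3 -m creep '[{"angular":[0,0,-1],"translation":[0,0,0],"fingers":0},{"angular":[0,0,-1],"translation":[0,0,0],"fingers":0},{"angular":[0,0,-1],"translation":[0,0,0],"fingers":0},{"angular":[0,0,-1],"translation":[0,0,0],"fingers":0},{"angular":[0,0,-1],"translation":[0,0,0],"fingers":0},{"angular":[0,0,-1],"translation":[0,0,0],"fingers":0},{"angular":[0,0,-1],"translation":[0,0,0],"fingers":0},{"angular":[0,0,-1],"translation":[0,0,0],"fingers":0},{"angular":[0,0,-1],"translation":[0,0,0],"fingers":0},{"angular":[0,0,-1],"translation":[0,0,0],"fingers":0},{"angular":[0,0,0],"translation":[0,0,0],"fingers":0},{"angular":[0,0,0],"translation":[0,0,0],"fingers":0}]'; python3 look.py wrist w2
python3 - <<'E'
from h import *
g=dict(np.load("pics/w2.npz"));P=cloud(g)
C=np.array([[.9867,.1625],[-.1625,.9867]]) 
L=(P[...,:2]-[.5902,-.0185])@C*1000   # clamp coords
np.save("pics/L.npy",np.dstack([L,P[...,2]*1000])); z=P[...,2]*1000
def rep(n,m): 
    p=L[m]; print(n,m.sum(),np.percentile(p,[2,50,98],axis=0).round(1).tolist())
X,Y=L[...,0],L[...,1]
rep("handle",(z>61)&(z<67)&(X<-60)&(Y<-85)&(Y>-130)&(X>-140))
rep("grip",(z>61)&(z<67)&(X<-95)&(Y>-85)&(Y<-45)&(X>-140))
rep("housing",(z>71)&(z<77)&(abs(X)<40)&(Y<-40))
rep("jaw",(z>71)&(z<78)&(abs(X)<60)&(Y>60))
rep("box",(z>61)&(z<66)&(abs(X)<60)&(Y>0)&(Y<78))
E
```

```text
t: 9.17
ee_pos: [0.4694, -0.0922, 0.2555]
eef_rot: [-2.841, -1.341, -0.001]
wrist_force: [-0.7, 0.4, 0.9]
opening: 0.998
finger_force: 0.0
t: 10.17
ee_pos: [0.4694, -0.0924, 0.2552]
eef_rot: [-3.132, 0.247, 0.0]
wrist_force: [-0.2, 0.5, 0.3]
opening: 0.998
finger_force: 0.0
10.2167 [ 0.4694 -0.0924  0.2552] [[0.988, -0.157, 0.0], [-0.157, -0.988, 0.0], [0.0, -0.0, -1.0]] [-0.41  0.53  0.84  1.98 -0.52  0.86 -1.01]
handle 869 [[-122.8, -111.9], [-90.1, -105.1], [-61.4, -98.6]]
grip 171 [[-112.3, -68.8], [-105.1, -62.7], [-98.9, -55.6]]
housing 3451 [[-21.1, -113.0], [-0.2, -85.3], [19.9, -56.9]]
jaw 2062 [[-38.1, 79.6], [1.1, 88.0], [36.8, 98.5]]
box 5276 [[-33.2, 13.1], [1.9, 42.0], [33.9, 72.1]]
```

View pics/w2.png

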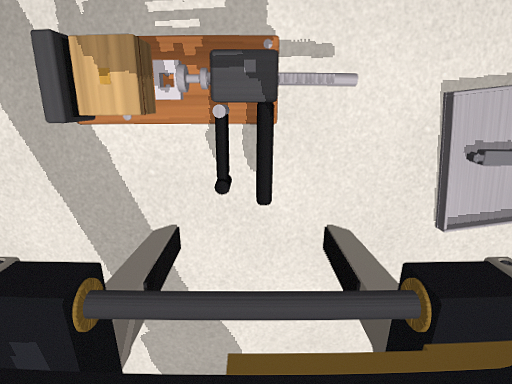

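The clamp frame fits within a millimetre: handle y -105, grip at (-105,-62.7). In the picture the foot is at (182,78), the collar at (205,78) and the rod's tail end at (357,79). Lower over the handle and trigger.

```bash
python3 -m creep '[{"angular":[0,0,0],"translation":[0.04,-0.08,-0.6],"fingers":0},{"angular":[0,0,0],"translation":[0,0,-0.6],"fingers":0},{"angular":[0,0,0],"translation":[0,0,-0.6],"fingers":0},{"angular":[0,0,0],"translation":[0,0,-0.6],"fingers":0},{"angular":[0,0,0],"translation":[0,0,-0.6],"fingers":0},{"angular":[0,0,0],"translation":[0,0,-0.6],"fingers":0},{"angular":[0,0,0],"translation":[0,0,0],"fingers":0},{"angular":[0,0,0],"translation":[0,0,0],"fingers":0}]' 30
cat > meas.py <<'E'
import sys
from h import *
C=np.array([[.9867,.1625],[-.1625,.9867]])
def prof(g,tag):
    P=cloud(g); L=(P[...,:2]-[.5902,-.0185])@C*1000; z=P[...,2]*1000; X,Y=L[...,0],L[...,1]
    m=(abs(X)<7)&(z>40)&(z<80)&(Y>-56)&(Y<40)
    h=[ (int(y),round(float(np.nanmax(z[m&(Y>=y)&(Y<y+1)])),0)) if (m&(Y>=y)&(Y<y+1)).any() else (int(y),0) for y in range(-55,30)]
    print(tag,' '.join("%d:%d"%a for a in h))
    m=(abs(X)<8)&(z>40)&(z<60)&(Y<-118)&(Y>-230); print("tail",np.nanmin(Y[m]).round(1) if m.any() else None)
    m=(abs(X)<25)&(z>61)&(z<66)&(Y>0)&(Y<79); print("box",np.percentile(Y[m],[1,99]).round(1) if m.any() else None)
if __name__=="__main__":
    if len(sys.argv)>2: prof(dict(np.load("pics/%s.npz"%sys.argv[2])),"file")
    else:
        g=grab(sys.argv[1]); 
        prof(g,sys.argv[1]); cv2.imwrite("pics/m_%d.png"%(1000*env.get_obs()["t"]),cv2.convertScaleAbs(g["im"][:,:,::-1],alpha=1.4))
E
python3 meas.py wrist w2; python3 meas.py wrist; python3 meas.py top; python3 meas.py side; ls -t pics | head -3
```

```text
t: 10.88
ee_pos: [0.4707, -0.0959, 0.1108]
eef_rot: [-3.131, 0.251, 0.003]
wrist_force: [-0.1, 0.1, 0.5]
opening: 1.001
finger_force: 0.0
file -55:0 -54:0 -53:0 -52:53 -51:53 -50:52 -49:56 -48:56 -47:56 -46:56 -45:56 -44:56 -43:55 -42:50 -41:50 -40:51 -39:50 -38:51 -37:50 -36:51 -35:50 -34:51 -33:51 -32:50 -31:51 -30:58 -29:59 -28:59 -27:60 -26:59 -25:59 -24:59 -23:59 -22:58 -21:0 -20:0 -19:0 -18:0 -17:0 -16:0 -15:0 -14:0 -13:0 -12:0 -11:0 -10:0 -9:0 -8:0 -7:0 -6:0 -5:0 -4:0 -3:0 -2:0 -1:0 0:0 1:0 2:0 3:0 4:0 5:0 6:0 7:0 8:0 9:0 10:0 11:63 12:64 13:65 14:64 15:65 16:66 17:65 18:65 19:65 20:65 21:64 22:65 23:65 24:65 25:65 26:65 27:65 28:64 29:65
tail -193.5
box [12.6 78.5]
wrist -55:69 -54:0 -53:0 -52:0 -51:0 -50:57 -49:56 -48:58 -47:57 -46:56 -45:57 -44:56 -43:54 -42:51 -41:51 -40:50 -39:50 -38:50 -37:51 -36:51 -35:51 -34:50 -33:50 -32:50 -31:51 -30:60 -29:59 -28:60 -27:60 -26:60 -25:60 -24:60 -23:59 -22:59 -21:57 -20:0 -19:0 -18:0 -17:0 -16:0 -15:0 -14:0 -13:0 -12:0 -11:0 -10:0 -9:0 -8:0 -7:0 -6:0 -5:0 -4:0 -3:0 -2:0 -1:0 0:0 1:0 2:0 3:0 4:0 5:0 6:0 7:0 8:0 9:0 10:63 11:64 12:65 13
[... 510 characters left out ...]
0 11:65 12:67 13:66 14:64 15:64 16:67 17:67 18:65 19:66 20:67 21:66 22:67 23:65 24:67 25:64 26:64 27:65 28:66 29:65
tail -192.2
box [11.9 78.1]
side -55:0 -54:69 -53:0 -52:0 -51:0 -50:0 -49:0 -48:0 -47:0 -46:0 -45:0 -44:0 -43:0 -42:0 -41:0 -40:0 -39:0 -38:0 -37:0 -36:0 -35:0 -34:0 -33:0 -32:0 -31:0 -30:56 -29:58 -28:58 -27:56 -26:0 -25:0 -24:57 -23:57 -22:53 -21:0 -20:55 -19:0 -18:0 -17:0 -16:0 -15:0 -14:0 -13:0 -12:0 -11:0 -10:0 -9:0 -8:0 -7:0 -6:0 -5:0 -4:0 -3:0 -2:0 -1:0 0:0 1:0 2:0 3:0 4:0 5:0 6:0 7:0 8:0 9:0 10:58 11:61 12:61 13:63 14:64 15:64 16:60 17:63 18:63 19:0 20:64 21:63 22:63 23:62 24:64 25:0 26:63 27:63 28:62 29:61
tail -193.1
box [11.3 78.9]
m_11033.png
m_10983.png
m_10933.png
```

```bash
python3 -m creep '[{"angular":[0,0,0],"translation":[0,0,0],"fingers":0.3},{"angular":[0,0,0],"translation":[0,0,0],"fingers":0.5},{"angular":[0,0,0],"translation":[0,0,0],"fingers":0.58},{"angular":[0,0,0],"translation":[0,0,0],"fingers":0.58},{"angular":[0,0,0],"translation":[0,0,0],"fingers":0.58},{"angular":[0,0,0],"translation":[0,0,0],"fingers":0.58},{"angular":[0,0,0],"translation":[0,0,0],"fingers":0.58},{"angular":[0,0,0],"translation":[0,0,0],"fingers":0.58},{"angular":[0,0,0],"translation":[0,0,0],"fingers":0.58},{"angular":[0,0,0],"translation":[0,0,0],"fingers":0.58},{"angular":[0,0,0],"translation":[0,0,0],"fingers":0.58},{"angular":[0,0,0],"translation":[0,0,0],"fingers":0.58}]' 30; python3 meas.py wrist | grep -v wrist
```

```text
t: 12.03
ee_pos: [0.4722, -0.0942, 0.1114]
eef_rot: [-3.129, 0.25, -0.002]
wrist_force: [2.7, 4.9, 4.0]
opening: 0.422
finger_force: 4.7
tail -189.2
box [11.6 21.4]
```

```bash
python3 -m creep '[{"angular":[0,0,0],"translation":[0,0,0],"fingers":0.63},{"angular":[0,0,0],"translation":[0,0,0],"fingers":0.63},{"angular":[0,0,0],"translation":[0,0,0],"fingers":0.63}]'; python3 meas.py wrist | grep -v wrist;  python3 -m creep '[{"angular":[0,0,0],"translation":[0,0,0],"fingers":0.3},{"angular":[0,0,0],"translation":[0,0,0],"fingers":0.03},{"angular":[0,0,0],"translation":[0,0,0],"fingers":0.03},{"angular":[0,0,0],"translation":[0,0,0],"fingers":0.03},{"angular":[0,0,0],"translation":[0,0,0],"fingers":0.03},{"angular":[0,0,0],"translation":[0,0,0],"fingers":0.03},{"angular":[0,0,0],"translation":[0,0,0],"fingers":0.03},{"angular":[0,0,0],"translation":[0,0,0],"fingers":0.03},{"angular":[0,0,0],"translation":[0,0,0],"fingers":0.03},{"angular":[0,0,0],"translation":[0,0,0],"fingers":0.03}]' ; python3 meas.py wrist | grep -v wrist
```

```text
t: 12.33
ee_pos: [0.4722, -0.0955, 0.1114]
eef_rot: [-3.131, 0.252, -0.004]
wrist_force: [4.4, 2.9, 1.4]
opening: 0.39
finger_force: 30.0
tail -187.5
box [11.5 19.9]
t: 13.22
ee_pos: [0.4707, -0.0962, 0.1111]
eef_rot: [3.131, -0.252, -0.001]
wrist_force: [0.2, 0.8, -0.3]
opening: 0.968
finger_force: 0.0
tail -187.8
box [11.4 18.1]
```

```bash
python3 -m creep '[{"angular":[0,0,0],"translation":[0,0,0],"fingers":0.63},{"angular":[0,0,0],"translation":[0,0,0],"fingers":0.63},{"angular":[0,0,0],"translation":[0,0,0],"fingers":0.63},{"angular":[0,0,0],"translation":[0,0,0],"fingers":0.63},{"angular":[0,0,0],"translation":[0,0,0],"fingers":0.63},{"angular":[0,0,0],"translation":[0,0,0],"fingers":0.63},{"angular":[0,0,0],"translation":[0,0,0],"fingers":0.63},{"angular":[0,0,0],"translation":[0,0,0],"fingers":0.63},{"angular":[0,0,0],"translation":[0,0,0],"fingers":0.63},{"angular":[0,0,0],"translation":[0,0,0],"fingers":0.63},{"angular":[0,0,0],"translation":[0,0,0],"fingers":0.63}]'; python3 meas.py wrist | grep -v wrist;  python3 -m creep '[{"angular":[0,0,0],"translation":[0,0,0],"fingers":0.03},{"angular":[0,0,0],"translation":[0,0,0],"fingers":0.03},{"angular":[0,0,0],"translation":[0,0,0],"fingers":0.03},{"angular":[0,0,0],"translation":[0,0,0],"fingers":0.03},{"angular":[0,0,0],"translation":[0,0,0],"fingers":0.03},{"angular":[0,0,0],"translation":[0,0,0],"fingers":0.03},{"angular":[0,0,0],"translation":[0,0,0],"fingers":0.03},{"angular":[0,0,0],"translation":[0,0,0],"fingers":0.03},{"angular":[0,0,0],"translation":[0,0,0],"fingers":0.03},{"angular":[0,0,0],"translation":[0,0,0],"fingers":0.03}]' ; python3 meas.py wrist | grep -v wrist
```

```text
t: 14.18
ee_pos: [0.4717, -0.0954, 0.1111]
eef_rot: [-3.131, 0.252, -0.002]
wrist_force: [2.1, 3.7, -1.6]
opening: 0.392
finger_force: 30.0
tail -179.7
box [11.3 19.6]
t: 15.07
ee_pos: [0.471, -0.0964, 0.1112]
eef_rot: [3.131, -0.252, 0.001]
wrist_force: [0.4, -0.5, 0.3]
opening: 0.966
finger_force: 0.0
tail -180.0
box [11.4 18.4]
```

```bash
python3 -m creep '[{"angular":[0,0,0],"translation":[0,0,0],"fingers":0.63},{"angular":[0,0,0],"translation":[0,0,0],"fingers":0.63},{"angular":[0,0,0],"translation":[0,0,0],"fingers":0.63},{"angular":[0,0,0],"translation":[0,0,0],"fingers":0.63},{"angular":[0,0,0],"translation":[0,0,0],"fingers":0.63},{"angular":[0,0,0],"translation":[0,0,0],"fingers":0.63},{"angular":[0,0,0],"translation":[0,0,0],"fingers":0.63},{"angular":[0,0,0],"translation":[0,0,0],"fingers":0.63},{"angular":[0,0,0],"translation":[0,0,0],"fingers":0.63},{"angular":[0,0,0],"translation":[0,0,0],"fingers":0.63},{"angular":[0,0,0],"translation":[0,0,0],"fingers":0.63},{"angular":[0,0,0],"translation":[0,0,0],"fingers":0.03},{"angular":[0,0,0],"translation":[0,0,0],"fingers":0.03},{"angular":[0,0,0],"translation":[0,0,0],"fingers":0.03},{"angular":[0,0,0],"translation":[0,0,0],"fingers":0.03},{"angular":[0,0,0],"translation":[0,0,0],"fingers":0.03},{"angular":[0,0,0],"translation":[0,0,0],"fingers":0.03},{"angular":[0,0,0],"translation":[0,0,0],"fingers":0.03},{"angular":[0,0,0],"translation":[0,0,0],"fingers":0.03},{"angular":[0,0,0],"translation":[0,0,0],"fingers":0.03}]';  python3 -m creep '[{"angular":[0,0,0],"translation":[0,0,0],"fingers":0.03},{"angular":[0,0,0],"translation":[0,0,0],"fingers":0.63},{"angular":[0,0,0],"translation":[0,0,0],"fingers":0.63},{"angular":[0,0,0],"translation":[0,0,0],"fingers":0.63},{"angular":[0,0,0],"translation":[0,0,0],"fingers":0.63},{"angular":[0,0,0],"translation":[0,0,0],"fingers":0.63},{"angular":[0,0,0],"translation":[0,0,0],"fingers":0.63},{"angular":[0,0,0],"translation":[0,0,0],"fingers":0.63},{"angular":[0,0,0],"translation":[0,0,0],"fingers":0.63},{"angular":[0,0,0],"translation":[0,0,0],"fingers":0.63},{"angular":[0,0,0],"translation":[0,0,0],"fingers":0.63},{"angular":[0,0,0],"translation":[0,0,0],"fingers":0.63}]' ; python3 meas.py wrist
```

```text
t: 16.78
ee_pos: [0.4707, -0.0963, 0.1111]
eef_rot: [3.131, -0.252, -0.001]
wrist_force: [-0.3, 0.0, -0.3]
opening: 0.95
finger_force: 0.0
t: 17.78
ee_pos: [0.4717, -0.0954, 0.1111]
eef_rot: [-3.131, 0.252, -0.002]
wrist_force: [2.7, 3.2, -2.0]
opening: 0.392
finger_force: 30.0
wrist -55:69 -54:0 -53:0 -52:0 -51:0 -50:53 -49:55 -48:55 -47:54 -46:54 -45:56 -44:55 -43:54 -42:54 -41:55 -40:55 -39:55 -38:54 -37:54 -36:55 -35:54 -34:53 -33:53 -32:53 -31:53 -30:53 -29:53 -28:53 -27:52 -26:53 -25:52 -24:52 -23:52 -22:52 -21:55 -20:56 -19:57 -18:56 -17:57 -16:57 -15:57 -14:56 -13:0 -12:0 -11:50 -10:51 -9:51 -8:50 -7:50 -6:51 -5:51 -4:50 -3:50 -2:50 -1:58 0:60 1:59 2:60 3:59 4:60 5:59 6:59 7:59 8:58 9:0 10:62 11:65 12:65 13:65 14:65 15:64 16:63 17:0 18:0 19:0 20:0 21:0 22:0 23:0 24:0 25:0 26:0 27:0 28:0 29:0
tail -163.7
box [11.3 19.7]
```

```bash
python3 -m creep '[{"angular":[0,0,0],"translation":[0,0,0],"fingers":0.03},{"angular":[0,0,0],"translation":[0,0,0],"fingers":0.03},{"angular":[0,0,0],"translation":[0,0,0],"fingers":0.03},{"angular":[0,0,0],"translation":[0,0,0],"fingers":0.03},{"angular":[0,0,0],"translation":[0,0,0],"fingers":0.03},{"angular":[0,0,0],"translation":[0,0,0],"fingers":0.03},{"angular":[0,0,0],"translation":[0,0,0],"fingers":0.03},{"angular":[0,0,0],"translation":[0,0,0],"fingers":0.03},{"angular":[0,0,0],"translation":[0,0,0],"fingers":0.03},{"angular":[0,0,0],"translation":[0,0,0],"fingers":0.03}]';python3 -m creep '[{"angular":[0,0,0],"translation":[0,0,0],"fingers":0.63},{"angular":[0,0,0],"translation":[0,0,0],"fingers":0.63},{"angular":[0,0,0],"translation":[0,0,0],"fingers":0.63},{"angular":[0,0,0],"translation":[0,0,0],"fingers":0.63},{"angular":[0,0,0],"translation":[0,0,0],"fingers":0.63},{"angular":[0,0,0],"translation":[0,0,0],"fingers":0.63},{"angular":[0,0,0],"translation":[0,0,0],"fingers":0.63},{"angular":[0,0,0],"translation":[0,0,0],"fingers":0.63},{"angular":[0,0,0],"translation":[0,0,0],"fingers":0.63},{"angular":[0,0,0],"translation":[0,0,0],"fingers":0.63},{"angular":[0,0,0],"translation":[0,0,0],"fingers":0.63}]'; python3 meas.py wrist; python3 -m creep '[{"angular":[0,0,0],"translation":[0,0,0],"fingers":0.03},{"angular":[0,0,0],"translation":[0,0,0],"fingers":0.03},{"angular":[0,0,0],"translation":[0,0,0],"fingers":0.03},{"angular":[0,0,0],"translation":[0,0,0],"fingers":0.03},{"angular":[0,0,0],"translation":[0,0,0],"fingers":0.03},{"angular":[0,0,0],"translation":[0,0,0],"fingers":0.03},{"angular":[0,0,0],"translation":[0,0,0],"fingers":0.03},{"angular":[0,0,0],"translation":[0,0,0],"fingers":0.03},{"angular":[0,0,0],"translation":[0,0,0],"fingers":0.03},{"angular":[0,0,0],"translation":[0,0,0],"fingers":0.03}]'; python3 meas.py wrist
```

```text
t: 18.67
ee_pos: [0.4711, -0.0964, 0.1113]
eef_rot: [3.131, -0.252, 0.001]
wrist_force: [0.8, 0.7, 0.0]
opening: 0.968
finger_force: 0.0
t: 19.58
ee_pos: [0.4719, -0.0954, 0.1111]
eef_rot: [-3.131, 0.252, -0.002]
wrist_force: [3.6, 3.3, -2.6]
opening: 0.392
finger_force: 30.0
wrist -55:70 -54:0 -53:0 -52:0 -51:55 -50:54 -49:55 -48:55 -47:54 -46:54 -45:55 -44:55 -43:54 -42:54 -41:56 -40:55 -39:55 -38:53 -37:55 -36:55 -35:55 -34:53 -33:55 -32:55 -31:54 -30:54 -29:56 -28:55 -27:54 -26:54 -25:53 -24:52 -23:53 -22:53 -21:53 -20:52 -19:53 -18:54 -17:53 -16:53 -15:52 -14:53 -13:55 -12:57 -11:56 -10:57 -9:57 -8:57 -7:56 -6:56 -5:54 -4:0 -3:51 -2:50 -1:50 0:50 1:50 2:50 3:50 4:51 5:51 6:51 7:60 8:59 9:60 10:60 11:59 12:60 13:60 14:60 15:63 16:63 17:62 18:61 19:0 20:0 21:0 22:0 23:0 24:0 25:0 26:0 27:0 28:0 29:0
tail -155.6
box [15.5 20. ]
t: 20.47
ee_pos: [0.4707, -0.0962, 0.1111]
eef_rot: [3.131, -0.252, -0.001]
wrist_force: [-0.6, -0.6, -0.0]
opening: 0.964
finger_force: 0.0
wrist -55:69 -54:0 -53:0 -52:0 -51:0 -50:53 -49:55 -48:55 -47:54 -46:54 -45:55 -44:55 -43:55 -42:54 -41:55 -40:55 -39:55 -38:54 -37:55 -36:55 -35:55 -34:53 -33:55 -32:55 -31:54 -30:54 -29:55 -28:55 -27:54 -26:54 -25:53 -24:53 -23:53 -22:52 -21:52 -20:52 -19:52 -18:53 -17:52 -16:53 -15:52 -14:53 -13:56 -12:57 -11:57 -10:56 -9:57 -8:57 -7:56 -6:55 -5:52 -4:0 -3:50 -2:50 -1:51 0:51 1:51 2:51 3:50 4:51 5:51 6:51 7:58 8:59 9:59 10:59 11:60 12:60 13:59 14:59 15:62 16:61 17:60 18:59 19:0 20:0 21:0 22:0 23:0 24:0 25:0 26:0 27:0 28:0 29:0
tail -155.7
box [15.5 19.2]
```

```bash
python3 -m creep '[{"angular":[0,0,0],"translation":[0,0,0],"fingers":0.63},{"angular":[0,0,0],"translation":[0,0,0],"fingers":0.63},{"angular":[0,0,0],"translation":[0,0,0],"fingers":0.63},{"angular":[0,0,0],"translation":[0,0,0],"fingers":0.63},{"angular":[0,0,0],"translation":[0,0,0],"fingers":0.63},{"angular":[0,0,0],"translation":[0,0,0],"fingers":0.63},{"angular":[0,0,0],"translation":[0,0,0],"fingers":0.63},{"angular":[0,0,0],"translation":[0,0,0],"fingers":0.63},{"angular":[0,0,0],"translation":[0,0,0],"fingers":0.63},{"angular":[0,0,0],"translation":[0,0,0],"fingers":0.63},{"angular":[0,0,0],"translation":[0,0,0],"fingers":0.63},{"angular":[0,0,0],"translation":[0,0,0],"fingers":0.63}]'; python3 meas.py wrist;python3 meas.py top | tail -1
```

```text
t: 21.52
ee_pos: [0.4717, -0.0954, 0.111]
eef_rot: [-3.131, 0.252, -0.001]
wrist_force: [3.0, 3.1, -3.5]
opening: 0.391
finger_force: 30.0
wrist -55:70 -54:0 -53:0 -52:0 -51:0 -50:54 -49:55 -48:55 -47:54 -46:54 -45:55 -44:55 -43:54 -42:53 -41:55 -40:55 -39:54 -38:55 -37:55 -36:55 -35:54 -34:54 -33:55 -32:55 -31:54 -30:55 -29:55 -28:55 -27:54 -26:56 -25:55 -24:54 -23:54 -22:53 -21:55 -20:55 -19:53 -18:53 -17:53 -16:52 -15:53 -14:52 -13:53 -12:53 -11:53 -10:53 -9:52 -8:53 -7:52 -6:52 -5:58 -4:56 -3:56 -2:57 -1:57 0:56 1:56 2:54 3:0 4:51 5:50 6:51 7:50 8:51 9:51 10:60 11:60 12:60 13:59 14:60 15:60 16:60 17:59 18:59 19:60 20:58 21:57 22:0 23:0 24:0 25:0 26:0 27:0 28:0 29:0
tail -148.1
box [18.7 21.2]
box [18.2 78. ]
```

The foot moved about 3.5 mm while the rod moved 7.7 mm. So the box is at the jaw and the spring is in about 4 mm. Now I release, re-centre by +7 mm so the last partial squeeze pinches against the handle, and check for slip-back.

```bash
python3 -m creep '[{"angular":[0,0,0],"translation":[0,0,0],"fingers":0.03},{"angular":[0,0,0],"translation":[0,0,0],"fingers":0.03},{"angular":[0,0,0],"translation":[0,0,0],"fingers":0.03},{"angular":[0,0,0],"translation":[0,0,0],"fingers":0.03},{"angular":[0,0,0],"translation":[0,0,0],"fingers":0.03},{"angular":[0,0,0],"translation":[0,0,0],"fingers":0.03},{"angular":[0,0,0],"translation":[0,0,0],"fingers":0.03},{"angular":[0,0,0],"translation":[0,0,0],"fingers":0.03},{"angular":[0,0,0],"translation":[0.015,0.085,0],"fingers":0.03},{"angular":[0,0,0],"translation":[0.015,0.085,0],"fingers":0.03},{"angular":[0,0,0],"translation":[0,0,0],"fingers":0.03},{"angular":[0,0,0],"translation":[0,0,0],"fingers":0.03}]'; python3 meas.py wrist
python3 -m creep '[{"angular":[0,0,0],"translation":[0,0,0],"fingers":0.3},{"angular":[0,0,0],"translation":[0,0,0],"fingers":0.3},{"angular":[0,0,0],"translation":[0,0,0],"fingers":0.36},{"angular":[0,0,0],"translation":[0,0,0],"fingers":0.38},{"angular":[0,0,0],"translation":[0,0,0],"fingers":0.4},{"angular":[0,0,0],"translation":[0,0,0],"fingers":0.4},{"angular":[0,0,0],"translation":[0,0,0],"fingers":0.4},{"angular":[0,0,0],"translation":[0,0,0],"fingers":0.4},{"angular":[0,0,0],"translation":[0,0,0],"fingers":0.4},{"angular":[0,0,0],"translation":[0,0,0],"fingers":0.4}]'; python3 meas.py wrist
```

```text
t: 22.62
ee_pos: [0.4724, -0.0887, 0.1111]
eef_rot: [3.131, -0.251, 0.0]
wrist_force: [0.0, 0.3, -0.4]
opening: 0.97
finger_force: 0.0
wrist -55:70 -54:0 -53:0 -52:0 -51:54 -50:54 -49:55 -48:55 -47:54 -46:55 -45:55 -44:55 -43:54 -42:56 -41:55 -40:55 -39:53 -38:56 -37:55 -36:55 -35:54 -34:55 -33:55 -32:54 -31:54 -30:55 -29:55 -28:54 -27:54 -26:56 -25:55 -24:55 -23:54 -22:55 -21:55 -20:55 -19:54 -18:53 -17:52 -16:52 -15:53 -14:52 -13:53 -12:52 -11:53 -10:53 -9:52 -8:52 -7:53 -6:56 -5:56 -4:56 -3:57 -2:56 -1:56 0:57 1:56 2:0 3:0 4:50 5:51 6:51 7:51 8:51 9:51 10:57 11:60 12:60 13:60 14:59 15:60 16:60 17:59 18:64 19:64 20:65 21:64 22:63 23:62 24:0 25:0 26:0 27:0 28:0 29:0
tail -148.4
box [18.8 26.3]
t: 23.5
ee_pos: [0.4727, -0.086, 0.1109]
eef_rot: [-3.126, 0.247, 0.002]
wrist_force: [1.1, 4.8, 1.5]
opening: 0.603
finger_force: 5.6
wrist -55:71 -54:0 -53:0 -52:0 -51:54 -50:54 -49:56 -48:55 -47:54 -46:54 -45:56 -44:55 -43:54 -42:54 -41:55 -40:55 -39:54 -38:55 -37:55 -36:54 -35:54 -34:55 -33:56 -32:54 -31:54 -30:56 -29:55 -28:55 -27:54 -26:55 -25:55 -24:54 -23:54 -22:55 -21:56 -20:54 -19:54 -18:53 -17:53 -16:53 -15:53 -14:53 -13:53 -12:53 -11:53 -10:52 -9:52 -8:53 -7:53 -6:52 -5:57 -4:56 -3:57 -2:57 -1:57 0:56 1:55 2:54 3:0 4:50 5:51 6:51 7:51 8:51 9:50 10:51 11:60 12:59 13:60 14:60 15:59 16:60 17:59 18:64 19:66 20:65 21:65 22:65 23:65 24:65 25:64 26:63 27:0 28:0 29:0
tail -148.1
box [19.  29.1]
```

```bash
python3 -m creep '[{"angular":[0,0,0],"translation":[0,0,0],"fingers":0.42},{"angular":[0,0,0],"translation":[0,0,0],"fingers":0.43},{"angular":[0,0,0],"translation":[0,0,0],"fingers":0.44},{"angular":[0,0,0],"translation":[0,0,0],"fingers":0.45},{"angular":[0,0,0],"translation":[0,0,0],"fingers":0.45},{"angular":[0,0,0],"translation":[0,0,0],"fingers":0.45},{"angular":[0,0,0],"translation":[0,0,0],"fingers":0.45},{"angular":[0,0,0],"translation":[0,0,0],"fingers":0.45}]'; python3 meas.py wrist
```

```text
t: 24.22
ee_pos: [0.4722, -0.0879, 0.111]
eef_rot: [-3.129, 0.25, 0.002]
wrist_force: [0.9, 5.5, -1.0]
opening: 0.556
finger_force: 10.0
wrist -55:70 -54:0 -53:0 -52:55 -51:55 -50:54 -49:54 -48:55 -47:55 -46:54 -45:54 -44:55 -43:55 -42:54 -41:55 -40:56 -39:55 -38:54 -37:54 -36:56 -35:55 -34:54 -33:53 -32:55 -31:55 -30:54 -29:55 -28:55 -27:55 -26:54 -25:56 -24:55 -23:54 -22:54 -21:54 -20:55 -19:55 -18:54 -17:53 -16:52 -15:53 -14:52 -13:52 -12:53 -11:53 -10:53 -9:52 -8:53 -7:53 -6:52 -5:56 -4:56 -3:57 -2:57 -1:57 0:57 1:56 2:56 3:55 4:0 5:0 6:51 7:50 8:51 9:51 10:57 11:60 12:59 13:60 14:60 15:60 16:60 17:60 18:62 19:64 20:65 21:64 22:65 23:63 24:0 25:0 26:0 27:0 28:0 29:0
tail -147.0
box [19.  26.8]
```

```bash
python3 -m creep '[{"angular":[0,0,0],"translation":[0,0,0],"fingers":0.46},{"angular":[0,0,0],"translation":[0,0,0],"fingers":0.47},{"angular":[0,0,0],"translation":[0,0,0],"fingers":0.48},{"angular":[0,0,0],"translation":[0,0,0],"fingers":0.49},{"angular":[0,0,0],"translation":[0,0,0],"fingers":0.5},{"angular":[0,0,0],"translation":[0,0,0],"fingers":0.5},{"angular":[0,0,0],"translation":[0,0,0],"fingers":0.5},{"angular":[0,0,0],"translation":[0,0,0],"fingers":0.5},{"angular":[0,0,0],"translation":[0,0,0],"fingers":0.5},{"angular":[0,0,0],"translation":[0,0,0],"fingers":0.5}]'; python3 meas.py wrist; python3 meas.py wrist|tail -2
```

```text
t: 25.1
ee_pos: [0.4718, -0.0898, 0.111]
eef_rot: [3.13, -0.253, -0.001]
wrist_force: [-0.8, -1.5, -6.2]
opening: 0.506
finger_force: 15.2
wrist -55:70 -54:0 -53:0 -52:0 -51:52 -50:56 -49:55 -48:54 -47:55 -46:55 -45:54 -44:53 -43:56 -42:55 -41:55 -40:54 -39:54 -38:55 -37:55 -36:54 -35:55 -34:56 -33:55 -32:54 -31:56 -30:55 -29:54 -28:54 -27:55 -26:55 -25:55 -24:54 -23:55 -22:55 -21:55 -20:54 -19:55 -18:55 -17:54 -16:54 -15:53 -14:53 -13:52 -12:53 -11:52 -10:53 -9:52 -8:53 -7:53 -6:52 -5:52 -4:53 -3:54 -2:56 -1:56 0:56 1:57 2:57 3:57 4:56 5:54 6:52 7:50 8:51 9:50 10:54 11:59 12:59 13:59 14:60 15:60 16:60 17:59 18:65 19:64 20:64 21:63 22:0 23:0 24:0 25:0 26:0 27:0 28:0 29:0
tail -145.2
box [18.7 24.6]
tail -145.6
box [18.9 24.9]
```

```bash
python3 -m creep '[{"angular":[0,0,0],"translation":[0,0,0],"fingers":0.5},{"angular":[0,0,0],"translation":[0,0,0],"fingers":0.5},{"angular":[0,0,0],"translation":[0,0,0],"fingers":0.5},{"angular":[0,0,0],"translation":[0,0,0],"fingers":0.5},{"angular":[0,0,0],"translation":[0,0,0],"fingers":0.5},{"angular":[0,0,0],"translation":[0,0,0],"fingers":0.5}]'; python3 meas.py wrist|tail -2; python3 look.py side s3
```

```text
t: 25.7
ee_pos: [0.4718, -0.0897, 0.111]
eef_rot: [3.13, -0.253, -0.001]
wrist_force: [-1.8, -5.4, -9.4]
opening: 0.506
finger_force: 16.8
tail -145.4
box [18.9 24.6]
25.8 [ 0.4718 -0.0897  0.111 ] [[0.987, -0.16, -0.001], [-0.16, -0.987, -0.001], [-0.0, 0.001, -1.0]] [-0.23  0.74  0.58  2.1  -0.8   0.53 -0.79]
```

View pics/s3.png

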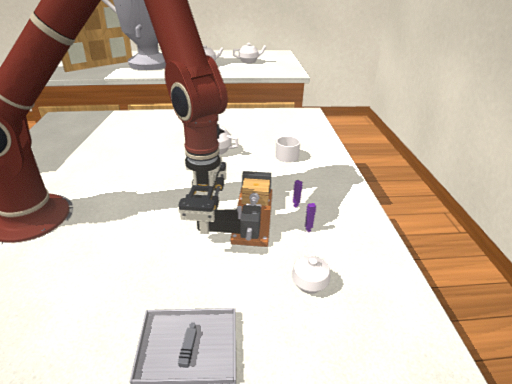

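The key is in the tray (188,345), the box is against the jaw (256,185), the trigger is held, and the bystanders haven't moved. Handing in.

```bash
python3 -c "
from cell import env
print(env.sign_off())"
```

```text
the job is handed in; nothing more can be done
None
```

I handed the job in at about 26 s, with no verdict returned: the stop key is in the tray, the box is against the far jaw with the foot's spring about 7 of 14 mm in (camera estimate), the trigger is still held squeezed at about 16 N, and the teapot, cup and sugar bowl are untouched.

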